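# Square up a row of cartons against the stop plate with a straightedge

### The arm

A 6-joint arm with a two-finger parallel gripper is mounted at the origin on the work surface. World frame = base frame: x ahead of the robot, y to its left, z up, the work surface at z = 0. Lengths are in m, angles in rad, forces in N, time in s.
With the tool pointing down it reaches from about 0.375 to 0.975 m from the base axis. Payload 3.8 kg.
Tool frame: the origin (TCP) lies midway between the tips of the shut fingers; the grasp point (between the pads) lies 19 mm behind it; z points along the fingers, y is the direction in which the jaws open and shut (so a half turn about z gives the same grasp; the last joint's range is limited). The gripper opens to 85 mm and grips with 20 to 120 N. Pads are 22 mm wide; open, the fingers measure 114 mm over their backs; the gripper's body (76 mm by 85 mm) begins 54 mm behind the grasp point. The pads swing forward as they close: fully open they stand 13 mm farther back than shut.
Start: joints at [1.187, 0.264, 1.604, -0, 1.274, -0.037], TCP at [0.229, 0.635, 0.231] pointing down, gripper open.
Joint ranges: [-2.63, 2.63], [-0.94, 2.18], [0.31, 2.57], [-1.31, 4.45], [0, 2.66], [-2.55, 2.55]. Speed limits (rad/s): [2.57, 2.57, 3.14, 3.14, 3.14, 3.14].

### API

Orientations are given as a unit quaternion [x, y, z, w].
In Python, from rig import status, optics, ticket gives the robot as it stands.
- The arm moves only by the tool send_rows, never from a script. Its argument "steps" is a list of rows, each a list of 6 numbers: the shift along the tool's x, y, z in m, then the turn, a rotation vector about the tool's x, y, z in rad. A call has 1 to 12 rows; each row is the pose to reach, as a shift and turn from the pose commanded when the call began, along the tool's axes at that moment; what a row does not reach only later rows make up. A row lasts 1/10 s, in which the tool goes at most 50 mm and 8.59 degrees, less where a joint would pass 70% of its speed; a pose out of reach is approached as far as the arm can. A call with a gripper value outside its range is refused whole. "grip" is the finger opening in m, from 0 to 0.0854, set as the call begins (left out, the last holds). The fingers move at their own pace and stop on an object; the grip force is fixed at half the most. Time passes only in rows, so rows that repeat a pose let the fingers close. It gives the time, the measured TCP pose, the force and the opening at its end, in the units of the state.
- status.state(): the state, without advancing time (a new reading comes with each control period).
- optics.read_camera(name): name is "scene" or "top"; returns a dict with "frame" (400x640x3 uint8, red, green, blue), "K" (3x3 intrinsics, pixels), "distortion" ([k1, k2, p1, p2, k3] as OpenCV has them; the pictures are not rectified), "camera_from_world" (4x4, takes a point from world to camera coordinates). Camera axes: x right, y down, z forward; pixel columns grow to the right and rows downward; lengths in m; the calibration is good to about 2 mm. A picture is of the moment at which its call begins. There is no depth.
- ticket.finish_job(): hands the job in, once; it reports no verdict.
The state is a dict: "time": time; "qpos": joint angles; "dq": joint speeds; "joint_torque": joint torques, N m; "ee_pos": TCP position; "tcp_rot": TCP orientation; "ft_force": force on the tool from outside, world axes, zero at the start; "moment": the same for the moment, N m; "grip_width": opening from 0.0 (shut) to 1.0 (fully open).
Only numpy, scipy, OpenCV 4.12 (cv2) and the standard library are available. Lean on these libraries where they do the work, as an engineer would, in place of code of your own. Each camera call takes 0.05 s, during which the arm holds its last target. There are 200 camera calls.

### The job

Take the aluminium straightedge out of its rest by its black handle and with it gather the four small white cartons on the blue tray into one row, then push them together, as one group, up to the tray's adjustable stop plate until all four stand flush and square against it, and press the row home for a moment: firmly (about 10 N on the plate) but never with more than 15 N, as the cartons crush. Then lay the straightedge back down in its rest and let go; touch the cartons with nothing but the straightedge, and leave the other things on the bench where they are.

Things in the scene. Friction and masses are not known exactly. Their poses are not given: they have to be found in the camera images.
- bar: the straightedge: aluminium bar 20 (own x) x 220 (own y) x 22 mm high, 250 g, with an upright black handle block on its middle, 18 thick (own x) x 44 wide (own y) mm, from 22 to 74 mm above the bar's underside. Either long face (+x or -x) may push. Origin at the centre of the bar's underside. Starts lying in the rest, loose by a few mm.
- rest: fixed grey tray-like rest for the straightedge: inside 36 (own x) x 240 (own y) mm, floor 4 mm above the bench, rim 14 mm high. Origin at its centre at bench height. The bar lies in it with its y along the rest's y, either way round.
- tray: fixed blue sheet tray, floor 3 mm above the bench, open at its front (-x, to the robot). Origin at bench height; x points to the fence. Floor from x = -115 to +131 mm; side walls' inner faces at y = +/-125 mm, 16 mm high. Cartons start at least 30 mm short of the stop plate. With the row home the straightedge stands at x = -55 to -100 mm in the fence's frame.
- fence: fixed far wall of the tray, 34 mm high, carrying the stop plate: upright aluminium, 248 wide, 34 high, 6 thick, on straps under black knobs, square to the tray, clamped tight anywhere in its 45 mm range; its setting is not measured: feel or look for it. Origin mid-width at bench height, axes as the tray's; the plate's face to the cartons is between x = 0 and -45 mm here.
- carton1: small white carton, 45 long (own x) x 44 wide (own y) x 28 high mm, 49 to 98 g, lying loose on the tray; origin at the centre of its underside; its x points roughly at the stop plate. Coated card: sliding one takes 0.1 to 0.4 N.
- carton2: small white carton, 45 long (own x) x 34 wide (own y) x 28 high mm, 49 to 98 g, lying loose on the tray; origin at the centre of its underside; its x points roughly at the stop plate. Coated card: sliding one takes 0.1 to 0.4 N.
- carton3: small white carton, 45 long (own x) x 44 wide (own y) x 28 high mm, 49 to 98 g, lying loose on the tray; origin at the centre of its underside; its x points roughly at the stop plate. Coated card: sliding one takes 0.1 to 0.4 N.
- carton4: small white carton, 45 long (own x) x 34 wide (own y) x 28 high mm, 49 to 98 g, lying loose on the tray; origin at the centre of its underside; its x points roughly at the stop plate. Coated card: sliding one takes 0.1 to 0.4 N.
- tape_roll: roll of brown tape, 56 mm across, 25 high, lying on the bench to the tray's right; a bystander, to be left alone. Origin at the centre of its underside.
- big_carton: brown carton 90 x 60 x 40 mm high on the bench to the tray's left; a bystander, to be left alone. Origin at the centre of its underside.
- jar: small jar 40 mm across, 50 high, to the left of the tray; a bystander, to be left alone. Origin at the centre of its underside.
- pick_bin: small blue picking bin 140 x 100 x 70 mm high; a bystander, to be left alone. Origin at the centre of its underside.
- screwdriver: screwdriver lying on the bench; a bystander, to be left alone.
- mug: white mug 76 mm across, 90 high; a bystander, to be left alone. Origin at the centre of its underside.
Mind the look-alikes: they are no part of the job. Of the things that look like the bar, the largest one is meant. Leave any purple look-alike of the carton1 alone.

How it is judged:
By the outcome, as a careful person would: the job done as asked, in the order asked, and still so for the second after the job is handed in, with the robot touching nothing.
It also fails if it takes over 64 s, if anything falls off the work surface, if the arm or the gripper's body presses on something with over 40 N, if the wrist force passes 120 N, or if a joint passes its speed limit or range.

## Working session

There is one attempt and no reset: what is moved stays moved. The work goes in short steps, Python scripts to look and compute and a tool call to move; the robot and the scene stay as the last step left them, time stands still between calls to the robot, and variables do not carry over. Pictures are saved under pics/ and viewed, about 8 in all and at most 12, crops included, and the job is handed in when it is done.

Besides the shell and the picture viewer there is one more tool, called after "Request:" as name(argument=value, ...) on one line, values as JSON. send_rows: Moves the arm, as the interface text tells. Its arguments: {"type":"object","properties":{"steps":{"type":"array"},"grip":{"type":"number"}},"required":["steps"]}

```bash
ls; mkdir -p pics; cat > h.py <<'E'
import numpy as np, cv2
from rig import status, optics, ticket
def snap(name,fn):
    d=optics.read_camera(name); cv2.imwrite(fn,d["frame"][:,:,::-1]); np.savez("cam_%s.npz"%name,**{k:np.array(d[k]) for k in("frame","K","distortion","camera_from_world")}); return d
def cam(name): return np.load("cam_%s.npz"%name)
def ray(c,uv,z):
    "pixels -> world points on plane z"
    p=cv2.undistortPoints(np.array(uv,float).reshape(-1,1,2),c["K"],c["distortion"]).reshape(-1,2)
    T=c["camera_from_world"];R,t=T[:3,:3],T[:3,3];o=-R.T@t
    d=np.c_[p,np.ones(len(p))]@R
    z=np.broadcast_to(z,(len(p),))
    return o+d*((z-o[2])/d[:,2])[:,None]
def proj(c,P):
    T=c["camera_from_world"];rv=cv2.Rodrigues(T[:3,:3])[0]
    return cv2.projectPoints(np.array(P,float).reshape(-1,3),rv,T[:3,3],c["K"],c["distortion"])[0].reshape(-1,2)
E
python3 - <<'E'
from h import *
for n in("scene","top"):
    d=snap(n,f"pics/{n}0.png"); T=d["camera_from_world"]; print(n,-T[:3,:3].T@T[:3,3],d["K"][0][0])
print(status.state())
E
```

```text
pics
scene [0.9969714  0.4608189  1.06166856] 440.4287897566218
top [0.32261425 0.00370937 1.16026676] 401.7253820857907
{'time': 0.1, 'qpos': array([ 1.18711869e+00,  2.64687055e-01,  1.60523646e+00, -1.94414862e-05,
        1.27372962e+00, -3.68685703e-02]), 'dq': array([ 1.49133174e-06, -4.49325004e-04, -3.07570549e-03, -6.65856644e-05,
       -8.20213134e-04,  1.09683208e-03]), 'joint_torque': array([ 2.51612510e-04, -5.16708612e+01, -3.68590057e+01, -9.90874582e-05,
        6.36328026e-03, -1.24342716e-05]), 'ee_pos': array([0.22916878, 0.63419543, 0.23008084]), 'tcp_rot': array([ 1.72533913e-01,  9.85003039e-01, -1.00948982e-03, -2.05952055e-04]), 'ft_force': array([ 0.21149081, -0.22530092,  0.23734649]), 'moment': array([ 0.03602466,  0.01972731, -0.00186968]), 'grip_width': 0.9969804939288536}
```

View pics/top0.png

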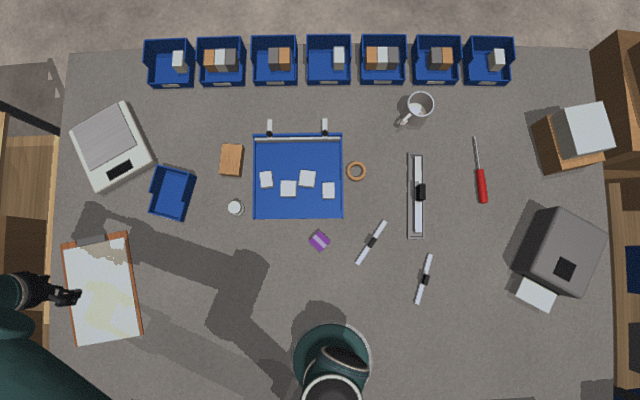

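View pics/scene0.png

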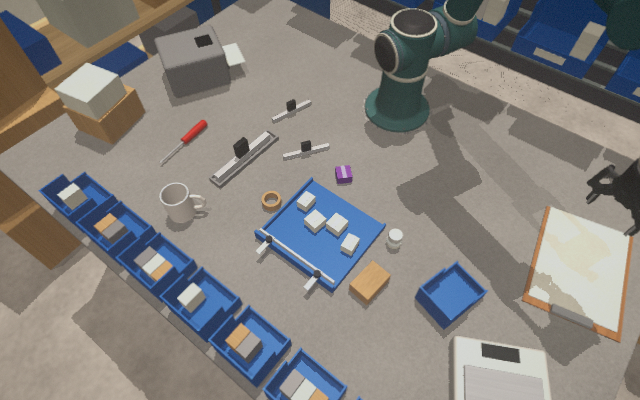

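The top view shows the tray at cols 253–343, rows 133–219, with the four cartons at rows 170–195 and the rest and bar near (416,195). The two smaller straightedges, at (370,243) and (424,279), are the look-alikes. I'll enlarge those areas.

```bash
python3 - <<'E'
from h import *
f=cam("top")["frame"][:,:,::-1]
a=cv2.resize(f[110:230,245:350],None,fx=5,fy=5,interpolation=cv2.INTER_CUBIC)
b=cv2.resize(f[145:245,400:435],None,fx=6,fy=6,interpolation=cv2.INTER_CUBIC)
o=np.zeros((600,525+215,3),np.uint8); o[:600,:525]=a; o[:600,530:530+210]=b
cv2.imwrite("pics/c1.png",o)
E
```

```text
(no output)
```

View pics/c1.png

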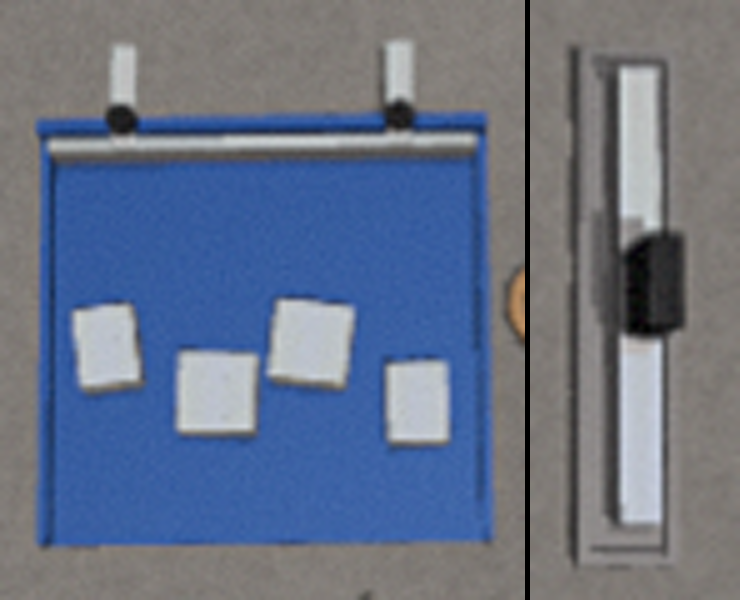

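The left panel shows the cartons' top centres at about (107,346), (217,391), (311,341) and (417,400), with the plate at y≈137–160. The right panel shows the bar at x 620–660, y 66–523, with the handle top at (650–684, 235–328).

```bash
python3 - <<'E'
from h import *
np.set_printoptions(precision=4,suppress=True)
c=cam("top")
A=lambda p:[(245+(x+.5)/5-.5,110+(y+.5)/5-.5) for x,y in p]
B=lambda p:[(400+(x-530+.5)/6-.5,145+(y+.5)/6-.5) for x,y in p]
def yaw(a,b): d=b-a; return np.degrees(np.arctan2(d[1],d[0]))
ff=ray(c,A([(45,546),(489,543)]),.003); print("floor front",ff[:,:2],yaw(ff[1],ff[0])-90)
w=ray(c,A([(38,122),(487,115)]),.034); print("fence top back?",w[:,:2],yaw(w[1],w[0])-90)
s=ray(c,A([(40,545),(490,543)]),.016); print("outer walls front",s[:,:2])
p=ray(c,A([(50,153),(475,147)]),.034); print("plate face top",p[:,:2],yaw(p[1],p[0])-90)
p=ray(c,A([(52,161),(475,155)]),.003); print("plate face bottom",p[:,:2],yaw(p[1],p[0])-90)
k=ray(c,A([(73,309),(132,303),(142,382),(83,389)]+[(178,351),(257,352),(256,433),(177,433)]+[(276,298),(353,306),(346,386),(268,379)]+[(387,362),(449,360),(450,441),(387,442)]),.031)
for i in range(4):
    q=k[4*i:4*i+4]; print("carton",q.mean(0)[:2],"yaw",yaw(q[3],q[0]),yaw(q[2],q[1]),"y",q[:,1].min(),q[:,1].max(),"x",q[:,0].min(),q[:,0].max())
b=ray(c,B([(620,66),(660,66),(658,523),(620,523)]),.026); print("bar",b.mean(0)[:2],b[:,:2],yaw(b[3],b[0]),yaw(b[2],b[1]))
h=ray(c,B([(650,236),(684,235),(684,328),(650,328)]),.078); print("handle",h.mean(0)[:2],h[:,:2])
r=ray(c,B([(577,48),(670,57),(670,562),(575,562)]),.014); print("rest",r.mean(0)[:2],r[:,:2],yaw(r[3],r[0]))
# check with scene cam
E
python3 - <<'E'
import sys; sys.path.insert(0,".")
import os; os.chdir(".")
from h import *
f=cam("scene")["frame"][:,:,::-1]
a=cv2.resize(f[170:295,245:395],None,fx=4,fy=4,interpolation=cv2.INTER_CUBIC)
b=cv2.resize(f[120:190,200:285],None,fx=4,fy=4,interpolation=cv2.INTER_CUBIC)[:, :]
o=np.zeros((800,600,3),np.uint8);o=np.zeros((500,600+2+190,3),np.uint8);o[:,:600]=a
b=cv2.resize(f[125:190,205:282],None,fx=2.4,fy=2.4,interpolation=cv2.INTER_CUBIC);o[:b.shape[0],602:602+b.shape[1]]=b
cv2.imwrite("pics/c2.png",o)
E
```

```text
floor front [[ 0.4044  0.22  ]
 [ 0.4046 -0.0372]] 0.04931664675198988
fence top back? [[ 0.6483  0.2225]
 [ 0.6498 -0.0378]] 0.322716548070872
outer walls front [[ 0.404   0.2204]
 [ 0.4037 -0.0373]]
plate face top [[ 0.6297  0.2151]
 [ 0.6308 -0.0306]] 0.2535753695092353
plate face bottom [[ 0.6333  0.2196]
 [ 0.6344 -0.0315]] 0.2629234755693943
carton [0.5169 0.1805] yaw 7.899492236758872 7.763606893841338 y 0.1604427860980175 0.2006517435656206 x 0.4919593975273313 0.541547682062213
carton [0.4895 0.1176] yaw -0.2409490527125939 -0.5263822326350258 y 0.09482390414039457 0.14019642935795737 x 0.4659618047816706 0.5134510777195636
carton [0.518  0.0642] yaw -5.433193169253445 -5.08091694524686 y 0.039999173676169786 0.08850429423867336 x 0.49253383093568337 0.5437232094610117
carton [0.4835 0.0031] yaw -0.28315212433791925 0.19997389390102333 y -0.014729246646123881 0.020955717306771704 x 0.46030442740254773 0.507079382110317
bar [ 0.4728 -0.2533] [[ 0.5828 -0.2475]
 [ 0.5828 -0.267 ]
 [ 0.3628 -0.2584]
 [ 0.363  -0.2404]] -1.874810826098376 -2.23868370420861
handle [ 0.4705 -0.2541] [[ 0.4916 -0.247 ]
 [ 0.492  -0.2627]
 [ 0.4492 -0.2612]
 [ 0.4493 -0.2456]]
rest [ 0.4686 -0.2479] [[ 0.5946 -0.2294]
 [ 0.59   -0.275 ]
 [ 0.3446 -0.2664]
 [ 0.3451 -0.2208]] -1.960175777180854
```

View pics/c2.png

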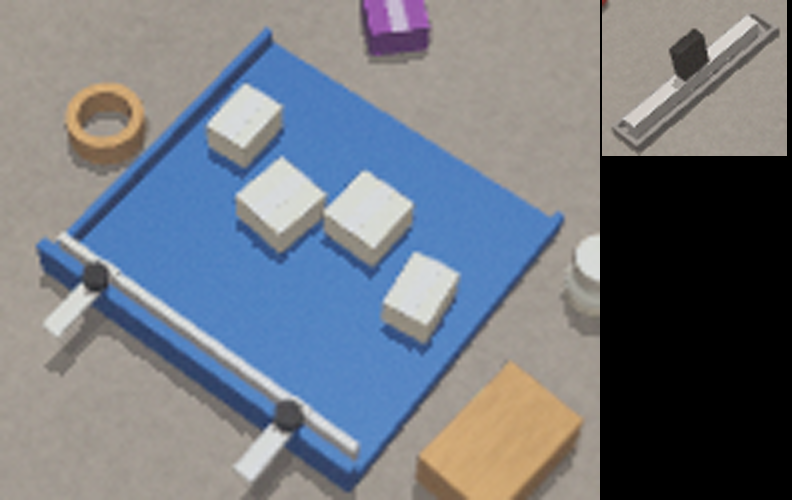

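The scene view agrees with the layout, and the bar's handle stands upright in the rest. Next I'll write a row helper and plan the approach.

```bash
cat >> h.py <<'E'
from scipy.spatial.transform import Rotation as Ro
def Rd(th):
    t=np.radians(th);c,s=np.cos(t),np.sin(t); return Ro.from_matrix(np.array([[-s,c,0],[c,s,0],[0,0,-1.]]))
def rows(targets,start=None):
    "targets (x,y,z,yaw of tool y in deg); start likewise (the last command) or measured"
    if start is None: s=status.state(); p,R=np.array(s["ee_pos"]),Ro.from_quat(s["tcp_rot"])
    else: p,R=np.array(start[:3]),Rd(start[3])
    for x,y,z,th in targets:
        print(np.round(np.r_[R.inv().apply(np.array([x,y,z])-p),(R.inv()*Rd(th)).as_rotvec()],4).tolist())
E
python3 - <<'E'
from h import *
rows([(.5,.4,.2,0),(.55,.1,.18,-50),(.471,-.254,.13,-92)])
E
```

```text
[-0.3343, -0.1281, 0.0303, -0.0018, 0.0012, 1.224]
[-0.4833, -0.3932, 0.0509, -0.0013, 0.0021, 2.0967]
[-0.5293, -0.7529, 0.1016, -0.0005, 0.0029, 2.8297]
```

Request:
send_rows(steps=[[-0.334, -0.128, 0.03, -0.002, 0.001, 1.22], [-0.334, -0.128, 0.03, -0.002, 0.001, 1.22], [-0.334, -0.128, 0.03, -0.002, 0.001, 1.22], [-0.334, -0.128, 0.03, -0.002, 0.001, 1.22], [-0.334, -0.128, 0.03, -0.002, 0.001, 1.22], [-0.334, -0.128, 0.03, -0.002, 0.001, 1.22], [-0.334, -0.128, 0.03, -0.002, 0.001, 1.22], [-0.483, -0.393, 0.05, -0.001, 0.002, 2.1], [-0.483, -0.393, 0.05, -0.001, 0.002, 2.1], [-0.483, -0.393, 0.05, -0.001, 0.002, 2.1], [-0.483, -0.393, 0.05, -0.001, 0.002, 2.1], [-0.483, -0.393, 0.05, -0.001, 0.002, 2.1]], grip=0.085)

```text
time: 1.3
ee_pos: [0.5385, 0.1594, 0.1848]
tcp_rot: [0.88, 0.474, 0.0, -0.001]
ft_force: [0.9, 0.3, -0.1]
grip_width: 0.996
```

```bash
python3 - <<'E'
from h import *
s=status.state();print(s)
rows([(.53,.05,.18,-50),(.471,-.254,.13,-92)])
E
```

```text
{'time': 1.3, 'qpos': array([2.42567111e-01, 8.47189359e-02, 1.90088419e+00, 1.63968158e-03,
       1.15567636e+00, 8.23933405e-01]), 'dq': array([-0.87959954, -0.10566382,  0.17435676, -0.00179575, -0.07780065,
        0.61185336]), 'joint_torque': array([  5.11616707, -40.41157722, -34.49395895,   0.07373214,
         0.37993482,  -0.63328402]), 'ee_pos': array([0.53852081, 0.15943956, 0.18479682]), 'tcp_rot': array([ 8.80260670e-01,  4.74489794e-01,  3.38807724e-04, -6.87473159e-04]), 'ft_force': array([ 0.87740398,  0.3061574 , -0.06214062]), 'moment': array([-0.01583526, -0.03045755,  0.00403631]), 'grip_width': 0.9956372307921806}
[-0.0961, 0.053, 0.0046, -0.0011, -0.0011, 0.2906]
[-0.3826, 0.1709, 0.0542, -0.0014, -0.0007, 1.0237]
```

Request:
send_rows(steps=[[-0.383, 0.171, 0.05, -0.001, -0.001, 1.02], [-0.383, 0.171, 0.05, -0.001, -0.001, 1.02], [-0.383, 0.171, 0.05, -0.001, -0.001, 1.02], [-0.383, 0.171, 0.05, -0.001, -0.001, 1.02], [-0.383, 0.171, 0.05, -0.001, -0.001, 1.02], [-0.383, 0.171, 0.05, -0.001, -0.001, 1.02], [-0.383, 0.171, 0.05, -0.001, -0.001, 1.02], [-0.383, 0.171, 0.05, -0.001, -0.001, 1.02], [-0.383, 0.171, 0.05, -0.001, -0.001, 1.02], [-0.383, 0.171, 0.05, -0.001, -0.001, 1.02], [-0.383, 0.171, 0.05, -0.001, -0.001, 1.02], [-0.383, 0.171, 0.05, -0.001, -0.001, 1.02]])

```text
time: 2.5
ee_pos: [0.4737, -0.2517, 0.1345]
tcp_rot: [1.0, -0.012, -0.0, -0.001]
ft_force: [0.2, -0.8, -0.7]
grip_width: 0.998
```

```bash
python3 - <<'E'
from h import *
s=status.state();print(s['qpos'],s['dq'],s['ee_pos'],s['ft_force'],s['moment'])
rows([(.471,-.254,.09,-92),(.471,-.254,.036,-92)])
E
```

```text
[-5.35374861e-01  8.56588568e-02  1.99945988e+00  1.02139537e-03
  1.05718144e+00  1.05935044e+00] [ 0.01332409 -0.00624501 -0.00279755 -0.00170993 -0.00080056 -0.00043455] [ 0.47370556 -0.25167264  0.13446483] [ 0.19069182 -0.7645179  -0.73699122] [ 0.00142653 -0.01355368 -0.04291391]
[-0.0026, 0.0024, 0.0445, -0.0011, 0.0002, 0.0105]
[-0.0026, 0.0025, 0.0985, -0.0011, 0.0002, 0.0105]
```

Request:
send_rows(steps=[[-0.003, 0.002, 0.045, -0.001, 0, 0.01], [-0.003, 0.002, 0.07, -0.001, 0, 0.01], [-0.003, 0.002, 0.09, -0.001, 0, 0.01], [-0.003, 0.002, 0.098, -0.001, 0, 0.01], [-0.003, 0.002, 0.098, -0.001, 0, 0.01], [-0.003, 0.002, 0.098, -0.001, 0, 0.01]])

```text
time: 3.1
ee_pos: [0.4717, -0.2544, 0.0376]
tcp_rot: [1.0, -0.017, 0.001, 0.001]
ft_force: [-0.0, -0.2, -0.3]
grip_width: 0.995
```

Request:
send_rows(steps=[[0, 0, 0, 0, 0, 0], [0, 0, 0, 0, 0, 0], [0, 0, 0, 0, 0, 0], [0, 0, 0, 0, 0, 0], [0, 0, 0, 0, 0, 0], [0, 0, 0, 0, 0, 0], [0, 0, 0, 0, 0, 0], [0, 0, 0, 0, 0, 0]], grip=0)

```text
time: 3.9
ee_pos: [0.4708, -0.2549, 0.0369]
tcp_rot: [1.0, -0.018, 0.0, 0.0]
ft_force: [-1.0, 0.7, 3.8]
grip_width: 0.206
```

```bash
python3 - <<'E'
from h import *
s=status.state();print(s['time'],s['ee_pos'],s['tcp_rot'],s['ft_force'],s['moment'],s['grip_width']*85.4)
E
```

```text
3.9 [ 0.47078825 -0.25490413  0.03694961] [ 9.99844288e-01 -1.76393764e-02  2.05440464e-04  4.57352997e-04] [-0.97599615  0.68713126  3.77501924] [-0.17663357  0.14402831  0.01194692] 17.598546499102415
```

The jaws stopped at about 18 mm, which is the handle's thickness. I'll lift and turn toward the tray.

Request:
send_rows(steps=[[0, 0, -0.02, 0, 0, 0], [0, 0, -0.05, 0, 0, 0], [0, 0, -0.09, 0, 0, 0], [0, 0, -0.09, 0, 0, 0], [0, 0, -0.09, 0, 0, 0]])

```text
time: 4.4
ee_pos: [0.471, -0.2547, 0.127]
tcp_rot: [1.0, -0.018, 0.001, 0.001]
ft_force: [-0.8, 1.0, -3.4]
grip_width: 0.203
```

```bash
python3 - <<'E'
from h import *
s=status.state();print(s['time'],s['ee_pos'],s['tcp_rot'],s['ft_force'],s['moment'],s['grip_width']*85.4)
rows([(.44,.0,.127,-40),(.425,.092,.127,0.2),(.425,.092,.06,.2)])
d=snap("top","pics/t1.png")
snap("scene","pics/s1.png")
o=np.hstack([cv2.resize(d["frame"][120:260,360:460,::-1],None,fx=3,fy=3),cv2.resize(cam("scene")["frame"][90:230,150:310,::-1],None,fx=3,fy=3)]); cv2.imwrite("pics/c3.png",o)
E
```

```text
4.4 [ 0.47100798 -0.25471343  0.12702811] [ 9.99844538e-01 -1.76067902e-02  7.38102638e-04  5.96265228e-04] [-0.81235863  0.99159246 -3.38373181] [-0.02415929  0.04194824 -0.00020733] 17.34730988382858
[-0.04, -0.2535, -0.0003, 0.0018, -0.0009, -0.9079]
[-0.0582, -0.3449, -0.0005, 0.0021, -0.0002, -1.6095]
[-0.0583, -0.345, 0.0665, 0.0021, -0.0002, -1.6095]
```

View pics/c3.png

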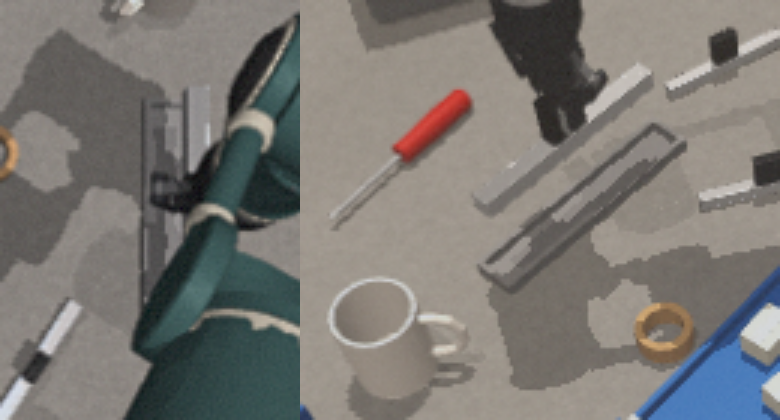

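The bar hangs level in the jaws, clear of the rest, which is empty at right-panel (480–690, 125–290). Now over to the tray.

Request:
send_rows(steps=[[-0.04, -0.254, 0, 0.002, -0.001, -0.91], [-0.04, -0.254, 0, 0.002, -0.001, -0.91], [-0.04, -0.254, 0, 0.002, -0.001, -0.91], [-0.04, -0.254, 0, 0.002, -0.001, -0.91], [-0.04, -0.254, 0, 0.002, -0.001, -0.91], [-0.058, -0.345, 0, 0.002, 0, -1.61], [-0.058, -0.345, 0, 0.002, 0, -1.61], [-0.058, -0.345, 0, 0.002, 0, -1.61], [-0.058, -0.345, 0, 0.002, 0, -1.61], [-0.058, -0.345, 0, 0.002, 0, -1.61], [-0.058, -0.345, 0, 0.002, 0, -1.61], [-0.058, -0.345, 0, 0.002, 0, -1.61]])

```text
time: 5.7
ee_pos: [0.423, 0.0921, 0.1242]
tcp_rot: [0.705, 0.709, -0.002, -0.002]
ft_force: [-1.1, -0.2, -2.4]
grip_width: 0.205
```

Request:
send_rows(steps=[[0, 0, 0, 0, 0, 0], [0, 0, 0, 0, 0, 0]])

```text
time: 5.9
ee_pos: [0.4241, 0.092, 0.1255]
tcp_rot: [0.706, 0.708, -0.001, -0.001]
ft_force: [-0.4, 1.0, -3.1]
grip_width: 0.204
```

```bash
python3 - <<'E'
from h import *
s=status.state();print(s['time'],s['ee_pos'],s['tcp_rot'],s['ft_force'],s['moment'],s['grip_width']*85.4)
rows([(.425,.092,.06,.2),(.425,.092,.038,.2)])
E
```

```text
5.9 [0.42413251 0.09201775 0.12551887] [ 0.70644224  0.7077692  -0.0008633  -0.00117352] [-0.3762612   1.04116928 -3.1219263 ] [-0.03813643 -0.04603616  0.07198589] 17.4409872137051
[-0.0, 0.0011, 0.0655, -0.0029, -0.0004, -0.0016]
[-0.0001, 0.0011, 0.0875, -0.0029, -0.0004, -0.0016]
```

Request:
send_rows(steps=[[0, 0.001, 0.03, -0.002, 0, -0.002], [0, 0.001, 0.055, -0.002, 0, -0.002], [0, 0.001, 0.075, -0.002, 0, -0.002], [0, 0.001, 0.083, -0.002, 0, -0.002], [0, 0.001, 0.083, -0.002, 0, -0.002], [0, 0.001, 0.083, -0.002, 0, -0.002]])

```text
time: 6.5
ee_pos: [0.4264, 0.0923, 0.0441]
tcp_rot: [0.705, 0.709, 0.001, 0.0]
ft_force: [-0.2, 0.6, -2.2]
grip_width: 0.2
```

```bash
python3 - <<'E'
from h import *
s=status.state();print(s['time'],s['ee_pos'],s['tcp_rot'],s['ft_force'],s['moment'])
d=snap("scene","pics/s2.png");snap("top","pics/t2.png")
cv2.imwrite("pics/c4.png",np.vstack([cv2.resize(d["frame"][170:295,235:395,::-1],None,fx=3,fy=3,interpolation=cv2.INTER_CUBIC),cv2.resize(cam("top")["frame"][160:230,240:352,::-1],(480,225),interpolation=cv2.INTER_CUBIC)]))
E
```

```text
6.5 [0.42644352 0.09234553 0.04408366] [7.05180035e-01 7.09027571e-01 9.52316039e-04 3.40062740e-04] [-0.24131711  0.62997037 -2.20899126] [-0.01065495  0.0133615  -0.02201097]
```

View pics/c4.png

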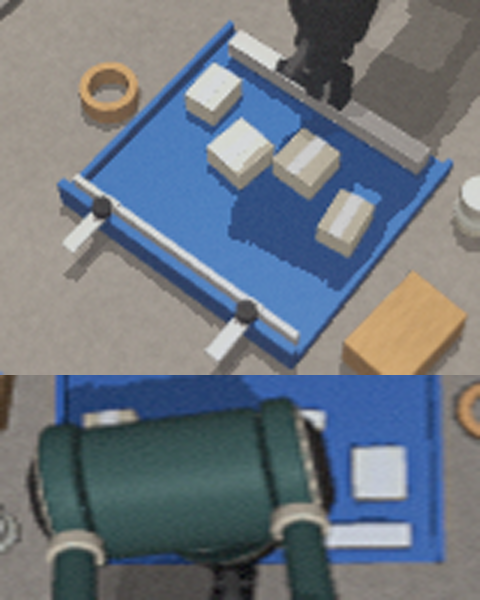

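The bar stands between the tray's side walls behind all four cartons, nothing touching. I'll lower it and push slowly.

Request:
send_rows(steps=[[0, 0, 0.003, 0, 0, 0], [0, 0, 0.006, 0, 0, 0], [0, 0, 0.006, 0, 0, 0], [0, 0, 0.006, 0, 0, 0]])

```text
time: 7.0
ee_pos: [0.4256, 0.0923, 0.0374]
tcp_rot: [0.705, 0.709, 0.0, -0.0]
ft_force: [-0.2, -0.7, -2.3]
grip_width: 0.203
```

Request:
send_rows(steps=[[0, 0.004, 0, 0, 0, 0], [0, 0.008, 0, 0, 0, 0], [0, 0.012, 0, 0, 0, 0], [0, 0.016, 0, 0, 0, 0], [0, 0.02, 0, 0, 0, 0], [0, 0.024, 0, 0, 0, 0], [0, 0.028, 0, 0, 0, 0], [0, 0.032, 0, 0, 0, 0], [0, 0.036, 0, 0, 0, 0], [0, 0.04, 0, 0, 0, 0], [0, 0.044, 0, 0, 0, 0], [0, 0.048, 0, 0, 0, 0]])

```text
time: 8.2
ee_pos: [0.474, 0.0926, 0.0374]
tcp_rot: [0.705, 0.709, 0.001, 0.0]
ft_force: [-1.1, -0.0, -2.0]
grip_width: 0.205
```

```bash
python3 - <<'E'
from h import *
s=status.state();print(s['time'],s['ee_pos'],s['tcp_rot'],s['ft_force'],s['moment'],s['grip_width']*85.4)
rows([(.56,.0923,.038,.25)])
E
```

```text
8.2 [0.47397477 0.0925839  0.03738461] [7.04986106e-01 7.09220929e-01 5.13382846e-04 1.09289010e-05] [-1.14099547 -0.04993682 -1.97103921] [0.01748776 0.1002298  0.01340714] 17.539652676721378
[-0.0008, 0.086, -0.0006, 0.0007, -0.0007, 0.0016]
```

Request:
send_rows(steps=[[0, 0.004, 0, 0, 0, 0], [0, 0.008, 0, 0, 0, 0], [0, 0.012, 0, 0, 0, 0], [0, 0.016, 0, 0, 0, 0], [0, 0.02, 0, 0, 0, 0], [0, 0.024, 0, 0, 0, 0], [0, 0.028, 0, 0, 0, 0], [0, 0.032, 0, 0, 0, 0], [0, 0.036, 0, 0, 0, 0], [0, 0.04, 0, 0, 0, 0], [0, 0.044, 0, 0, 0, 0], [0, 0.048, 0, 0, 0, 0]])

```text
time: 9.4
ee_pos: [0.5221, 0.0928, 0.0375]
tcp_rot: [0.705, 0.709, 0.001, 0.0]
ft_force: [-1.6, 0.6, -3.2]
grip_width: 0.202
```

Request:
send_rows(steps=[[0, 0.003, 0, 0, 0, 0], [0, 0.006, 0, 0, 0, 0], [0, 0.009, 0, 0, 0, 0], [0, 0.012, 0, 0, 0, 0], [0, 0.015, 0, 0, 0, 0], [0, 0.018, 0, 0, 0, 0], [0, 0.021, 0, 0, 0, 0], [0, 0.024, 0, 0, 0, 0], [0, 0.027, 0, 0, 0, 0], [0, 0.03, 0, 0, 0, 0], [0, 0.032, 0, 0, 0, 0], [0, 0.034, 0, 0, 0, 0]])

```text
time: 10.6
ee_pos: [0.5559, 0.0931, 0.0375]
tcp_rot: [0.705, 0.709, 0.001, 0.0]
ft_force: [-0.6, -0.1, -1.3]
grip_width: 0.204
```

```bash
python3 - <<'E'
from h import *
s=status.state();print(s['time'],s['ee_pos'],s['tcp_rot'],s['ft_force'],s['moment'],s['grip_width']*85.4)
snap("scene","pics/s3.png");snap("top","pics/t3.png")
cv2.imwrite("pics/c5.png",cv2.resize(cam("scene")["frame"][170:295,235:395,::-1],None,fx=4.6,fy=4.6,interpolation=cv2.INTER_CUBIC))
E
```

```text
10.6 [0.5558721  0.09306706 0.0375133 ] [7.05007338e-01 7.09199818e-01 5.19922385e-04 1.62004248e-05] [-0.60032894 -0.07334203 -1.3371726 ] [-0.01255789  0.25436349  0.03686274] 17.40482796597454
```

View pics/c5.png

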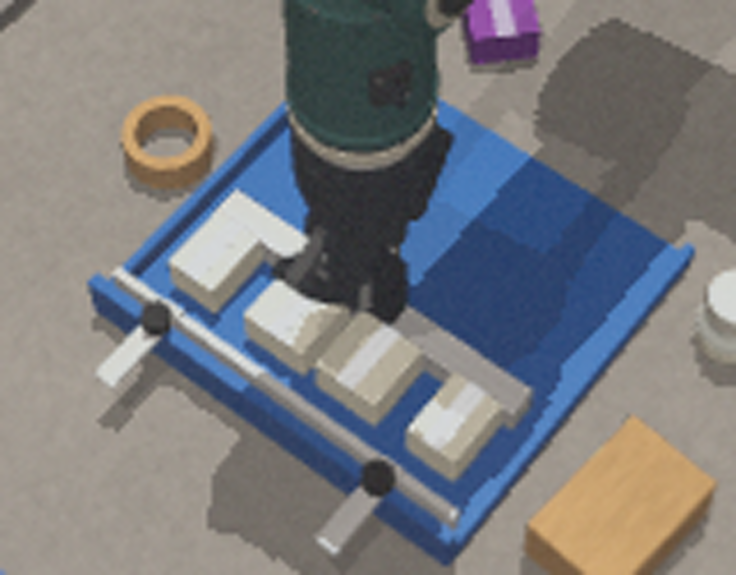

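All four cartons now stand in one row along the bar, square to it and about 20 mm short of the plate. I'll creep up and feel for contact.

Request:
send_rows(steps=[[0, 0.002, 0, 0, 0, 0], [0, 0.004, 0, 0, 0, 0], [0, 0.006, 0, 0, 0, 0], [0, 0.008, 0, 0, 0, 0], [0, 0.01, 0, 0, 0, 0], [0, 0.012, 0, 0, 0, 0], [0, 0.014, 0, 0, 0, 0], [0, 0.015, 0, 0, 0, 0], [0, 0.016, 0, 0, 0, 0], [0, 0.017, 0, 0, 0, 0], [0, 0.017, 0, 0, 0, 0]])

```text
time: 11.8
ee_pos: [0.573, 0.0932, 0.0376]
tcp_rot: [0.705, 0.709, 0.001, 0.0]
ft_force: [-0.8, 0.1, -2.7]
grip_width: 0.203
```

Request:
send_rows(steps=[[0, 0.0005, 0, 0, 0, 0], [0, 0.001, 0, 0, 0, 0], [0, 0.001, 0, 0, 0, 0]])

```text
time: 12.1
ee_pos: [0.5738, 0.0932, 0.0376]
tcp_rot: [0.705, 0.709, 0.001, 0.0]
ft_force: [-1.0, -0.2, -2.9]
grip_width: 0.207
```

```bash
cat > st.py <<'E'
from h import *
np.set_printoptions(precision=4,suppress=True)
s=status.state();q=s['tcp_rot'];print(s['time'],s['ee_pos'],"yaw",np.degrees(np.arctan2(*Ro.from_quat(q).as_matrix()[[1,0],1])),s['ft_force'],s['moment'],s['grip_width']*85.4)
E
python3 st.py
```

```text
12.1 [0.5738 0.0932 0.0376] yaw 0.34326452429613963 [-1.0086 -0.1962 -2.8946] [-0.0452  0.2013  0.0342] 17.714663815468256
```

Request:
send_rows(steps=[[0, 0.0005, 0, 0, 0, 0], [0, 0.001, 0, 0, 0, 0], [0, 0.001, 0, 0, 0, 0]])

```text
time: 12.4
ee_pos: [0.5749, 0.0932, 0.0376]
tcp_rot: [0.705, 0.709, 0.001, 0.0]
ft_force: [-2.1, 0.3, -1.9]
grip_width: 0.207
```

Request:
send_rows(steps=[[0, 0.0005, 0, 0, 0, 0], [0, 0.0005, 0, 0, 0, 0]])

```text
time: 12.6
ee_pos: [0.5753, 0.0932, 0.0375]
tcp_rot: [0.705, 0.709, 0.001, 0.0]
ft_force: [-1.6, 0.1, -3.4]
grip_width: 0.2
```

```bash
python3 st.py
```

```text
12.6 [0.5753 0.0932 0.0375] yaw 0.34647064140526046 [-1.6251  0.0827 -3.3639] [0.0271 0.2384 0.0619] 17.081661757635988
```

Request:
send_rows(steps=[[0, 0.0005, 0, 0, 0, 0], [0, 0.0005, 0, 0, 0, 0]])

```text
time: 12.8
ee_pos: [0.5758, 0.0932, 0.0375]
tcp_rot: [0.705, 0.709, 0.001, 0.0]
ft_force: [-0.7, -0.4, -2.0]
grip_width: 0.201
```

Request:
send_rows(steps=[[0, 0.0005, 0, 0, 0, 0], [0, 0.0005, 0, 0, 0, 0]])

```text
time: 13.0
ee_pos: [0.5763, 0.0932, 0.0375]
tcp_rot: [0.705, 0.709, 0.001, 0.0]
ft_force: [-1.9, -0.9, -2.1]
grip_width: 0.199
```

```bash
python3 st.py
```

```text
13.0 [0.5763 0.0932 0.0375] yaw 0.3408673825701534 [-1.9467 -0.9049 -2.1479] [-0.0363  0.1722 -0.014 ] 16.971890844459736
```

Request:
send_rows(steps=[[0, 0.0005, 0, 0, 0, 0], [0, 0.0005, 0, 0, 0, 0]])

```text
time: 13.2
ee_pos: [0.5768, 0.0932, 0.0376]
tcp_rot: [0.705, 0.709, 0.001, 0.0]
ft_force: [-1.0, -0.3, -2.5]
grip_width: 0.196
```

Request:
send_rows(steps=[[0, 0.0005, 0, 0, 0, 0], [0, 0.0005, 0, 0, 0, 0]])

```text
time: 13.4
ee_pos: [0.5771, 0.0932, 0.0375]
tcp_rot: [0.705, 0.709, 0.0, -0.0]
ft_force: [-1.1, 1.2, -2.1]
grip_width: 0.203
```

```bash
python3 st.py
```

```text
13.4 [0.5771 0.0932 0.0375] yaw 0.3341408730527888 [-1.1486  1.2044 -2.1432] [ 0.0118  0.2971 -0.0029] 17.376483567503342
```

Request:
send_rows(steps=[[0, 0.0005, 0, 0, 0, 0], [0, 0.0005, 0, 0, 0, 0]])

```text
time: 13.6
ee_pos: [0.5773, 0.0933, 0.0374]
tcp_rot: [0.705, 0.709, 0.0, -0.0]
ft_force: [-3.0, 0.8, -1.8]
grip_width: 0.199
```

```bash
python3 st.py
```

```text
13.6 [0.5773 0.0933 0.0374] yaw 0.3239171683772332 [-2.9685  0.7518 -1.8432] [ 0.0407  0.5716 -0.1515] 16.96894115723289
```

Request:
send_rows(steps=[[0, 0.0005, 0, 0, 0, 0], [0, 0.0005, 0, 0, 0, 0]])

```text
time: 13.8
ee_pos: [0.5775, 0.0933, 0.0373]
tcp_rot: [0.705, 0.709, 0.0, -0.001]
ft_force: [-4.5, 1.3, -0.3]
grip_width: 0.2
```

```bash
python3 st.py
```

```text
13.8 [0.5775 0.0933 0.0373] yaw 0.3213586118858813 [-4.4519  1.298  -0.252 ] [ 0.0114  0.7676 -0.2364] 17.110902377728546
```

Contact: the moment about z shows the push lies about 70 mm to the right, so the right end touches first. I'll trim the yaw.

Request:
send_rows(steps=[[0, 0, 0, 0, 0, 0.0015], [0, 0, 0, 0, 0, 0.003], [0, 0, 0, 0, 0, 0.003]])

```text
time: 14.1
ee_pos: [0.5775, 0.0933, 0.0373]
tcp_rot: [0.706, 0.708, 0.0, -0.0]
ft_force: [-5.0, 0.8, -1.0]
grip_width: 0.208
```

```bash
python3 st.py
```

```text
14.1 [0.5775 0.0933 0.0373] yaw 0.17439700174667394 [-5.0185  0.8217 -1.0283] [ 0.1272  0.9126 -0.1212] 17.757681798105352
```

Request:
send_rows(steps=[[0, 0.0003, 0, 0, 0, 0.001], [0, 0.0005, 0, 0, 0, 0.002], [0, 0.0005, 0, 0, 0, 0.002]])

```text
time: 14.4
ee_pos: [0.5775, 0.0932, 0.0372]
tcp_rot: [0.707, 0.708, -0.0, -0.001]
ft_force: [-5.9, 1.4, -0.3]
grip_width: 0.203
```

```bash
python3 st.py
```

```text
14.4 [0.5775 0.0932 0.0372] yaw 0.08628080377049087 [-5.8847  1.3636 -0.3172] [0.2227 1.1171 0.0127] 17.317410085662498
```

Request:
send_rows(steps=[[0, 0.0005, 0, 0, 0, 0], [0, 0.001, 0, 0, 0, 0], [0, 0.001, 0, 0, 0, 0]])

```text
time: 14.7
ee_pos: [0.5776, 0.0931, 0.0369]
tcp_rot: [0.707, 0.708, -0.001, -0.001]
ft_force: [-7.6, 0.8, 1.1]
grip_width: 0.201
```

```bash
python3 st.py
```

```text
14.7 [0.5776 0.0931 0.0369] yaw 0.0881497147039136 [-7.6397  0.8074  1.0728] [0.1703 1.4083 0.0511] 17.149779363349367
```

Request:
send_rows(steps=[[0, 0.0005, 0, 0, 0, 0], [0, 0.001, -0.0003, 0, 0, 0], [0, 0.001, -0.0003, 0, 0, 0]])

```text
time: 15.0
ee_pos: [0.5777, 0.0931, 0.0368]
tcp_rot: [0.707, 0.708, -0.002, -0.002]
ft_force: [-9.3, 0.9, 1.0]
grip_width: 0.201
```

```bash
python3 st.py
```

```text
15.0 [0.5777 0.0931 0.0368] yaw 0.08559483586353954 [-9.3444  0.8846  0.9627] [0.24   1.713  0.0656] 17.161804253527055
```

Request:
send_rows(steps=[[0, 0.0004, 0, 0, 0, -0.0005], [0, 0.0008, 0, 0, 0, -0.0005], [0, 0.0008, 0, 0, 0, -0.0005], [0, 0.0008, 0, 0, 0, -0.0005]])

```text
time: 15.4
ee_pos: [0.5777, 0.0931, 0.0366]
tcp_rot: [0.706, 0.708, -0.002, -0.003]
ft_force: [-10.9, 0.4, 2.0]
grip_width: 0.201
```

```bash
python3 st.py
```

```text
15.4 [0.5777 0.0931 0.0366] yaw 0.1122510625851745 [-10.9395   0.3713   2.0156] [0.1712 1.9554 0.0174] 17.188916354732612
```

Request:
send_rows(steps=[[0, 0, 0, 0, 0, 0], [0, 0, 0, 0, 0, 0], [0, 0, 0, 0, 0, 0], [0, 0, 0, 0, 0, 0], [0, 0, 0, 0, 0, 0], [0, 0, 0, 0, 0, 0]])

```text
time: 16.0
ee_pos: [0.5777, 0.0931, 0.0367]
tcp_rot: [0.706, 0.708, -0.002, -0.003]
ft_force: [-11.1, 1.1, 2.5]
grip_width: 0.203
```

```bash
python3 st.py; python3 - <<'E'
from h import *
snap("scene","pics/s4.png");snap("top","pics/t4.png")
cv2.imwrite("pics/c6.png",cv2.resize(cam("scene")["frame"][190:295,240:370,::-1],None,fx=5.5,fy=5.5,interpolation=cv2.INTER_CUBIC))
E
```

```text
16.0 [0.5777 0.0931 0.0367] yaw 0.10762603498459698 [-11.1142   1.0711   2.4538] [0.1722 1.983  0.0205] 17.342704430442723
```

View pics/c6.png

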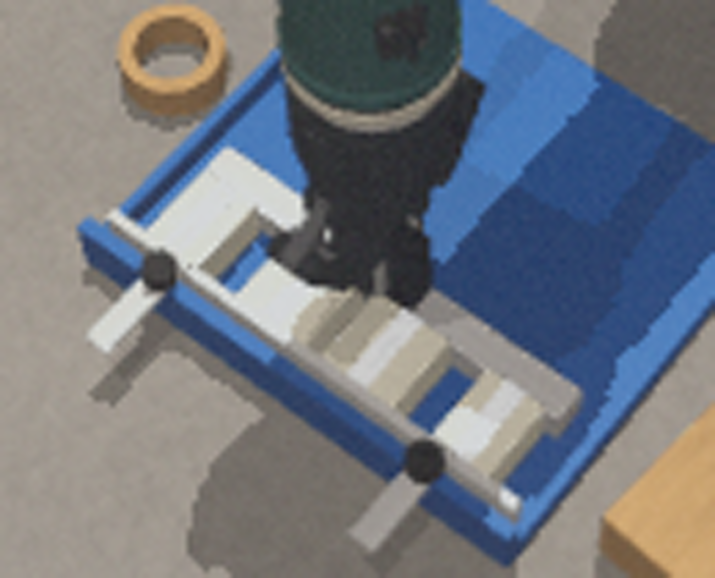

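The row is pressed home: about 10.5 N net for over 0.6 s, with the moment balanced and every carton's front at the plate. Now I'll back off and lift.

Request:
send_rows(steps=[[0, -0.002, 0, 0, 0, 0], [0, -0.004, 0, 0, 0, 0], [0, -0.007, 0, 0, 0, 0], [0, -0.01, 0, 0, 0, 0], [0, -0.014, 0, 0, 0, 0], [0, -0.02, 0, 0, 0, 0], [0, -0.03, 0, 0, 0, 0], [0, -0.045, 0, 0, 0, 0], [0, -0.055, -0.005, 0, 0, 0], [0, -0.055, -0.03, 0, 0, 0], [0, -0.055, -0.06, 0, 0, 0], [0, -0.055, -0.09, 0, 0, 0]])

```text
time: 17.3
ee_pos: [0.5254, 0.093, 0.1287]
tcp_rot: [0.707, 0.708, 0.0, -0.0]
ft_force: [0.9, 0.1, -1.7]
grip_width: 0.203
```

```bash
python3 st.py; python3 - <<'E'
from h import *
rows([(.45,.0,.13,-25),(.471,-.15,.13,-65),(.47,-.252,.13,-92)])
E
```

```text
17.3 [0.5254 0.093  0.1287] yaw 0.09209621244883164 [ 0.8525  0.1123 -1.6934] [-0.0079 -0.0059  0.0424] 17.319079146936904
[-0.0929, -0.0755, -0.0014, -0.0, -0.0006, 0.4379]
[-0.2429, -0.0548, -0.0015, -0.0002, -0.0006, 1.1361]
[-0.3449, -0.0559, -0.0015, -0.0004, -0.0006, 1.6073]
```

Request:
send_rows(steps=[[-0.093, -0.075, -0.001, 0, 0, 0.44], [-0.093, -0.075, -0.001, 0, 0, 0.44], [-0.093, -0.075, -0.001, 0, 0, 0.44], [-0.243, -0.055, -0.001, 0, 0, 1.14], [-0.243, -0.055, -0.001, 0, 0, 1.14], [-0.243, -0.055, -0.001, 0, 0, 1.14], [-0.243, -0.055, -0.001, 0, 0, 1.14], [-0.345, -0.056, -0.001, 0, 0, 1.607], [-0.345, -0.056, -0.001, 0, 0, 1.607], [-0.345, -0.056, -0.001, 0, 0, 1.607], [-0.345, -0.056, -0.001, 0, 0, 1.607], [-0.345, -0.056, -0.001, 0, 0, 1.607]])

```text
time: 18.5
ee_pos: [0.4704, -0.2524, 0.1287]
tcp_rot: [1.0, -0.018, 0.0, -0.0]
ft_force: [-0.8, -0.2, -2.3]
grip_width: 0.205
```

Request:
send_rows(steps=[[0, 0, 0, 0, 0, 0], [0, 0, 0, 0, 0, 0], [0, 0, 0, 0, 0, 0], [0, 0, 0, 0, 0, 0]])

```text
time: 18.9
ee_pos: [0.4711, -0.2517, 0.1286]
tcp_rot: [1.0, -0.017, 0.001, -0.0]
ft_force: [-0.2, 0.1, -2.6]
grip_width: 0.203
```

```bash
python3 st.py; python3 - <<'E'
from h import *
rows([(.47,-.251,.07,-92),(.47,-.251,.038,-92)])
E
```

```text
18.9 [ 0.4711 -0.2517  0.1286] yaw -91.90843936252148 [-0.2271  0.0565 -2.6421] [-0.0138  0.0484 -0.0277] 17.33192355988807
[-0.0012, -0.0006, 0.0586, -0.0006, -0.001, 0.0016]
[-0.0012, -0.0006, 0.0906, -0.0006, -0.001, 0.0016]
```

Before lowering the bar, a check of the tray, now out from under the arm, and of the bar over the rest.

Request:
send_rows(steps=[[-0.001, -0.001, 0.03, 0, 0, 0.001], [-0.001, -0.001, 0.058, 0, 0, 0.001], [-0.001, -0.001, 0.058, 0, 0, 0.001], [-0.001, -0.001, 0.058, 0, 0, 0.001]])

```text
time: 19.3
ee_pos: [0.4696, -0.2505, 0.0702]
tcp_rot: [1.0, -0.018, -0.0, -0.001]
ft_force: [0.5, -0.8, -1.7]
grip_width: 0.203
```

```bash
python3 st.py; python3 - <<'E'
from h import *
snap("scene","pics/s5.png");snap("top","pics/t5.png")
a=cv2.resize(cam("top")["frame"][125:185,248:350,::-1],None,fx=7,fy=7,interpolation=cv2.INTER_CUBIC)
b=cv2.resize(cam("scene")["frame"][125:195,195:295,::-1],None,fx=2.5,fy=2.5,interpolation=cv2.INTER_CUBIC)
o=np.zeros((a.shape[0]+b.shape[0],a.shape[1],3),np.uint8);o[:a.shape[0]]=a;o[a.shape[0]:,:b.shape[1]]=b
cv2.imwrite("pics/c7.png",o)
E
```

```text
19.3 [ 0.4696 -0.2505  0.0702] yaw -92.01768587454566 [ 0.5389 -0.8142 -1.7373] [ 0.0064 -0.0097 -0.0013] 17.322778646644206
```

View pics/c7.png

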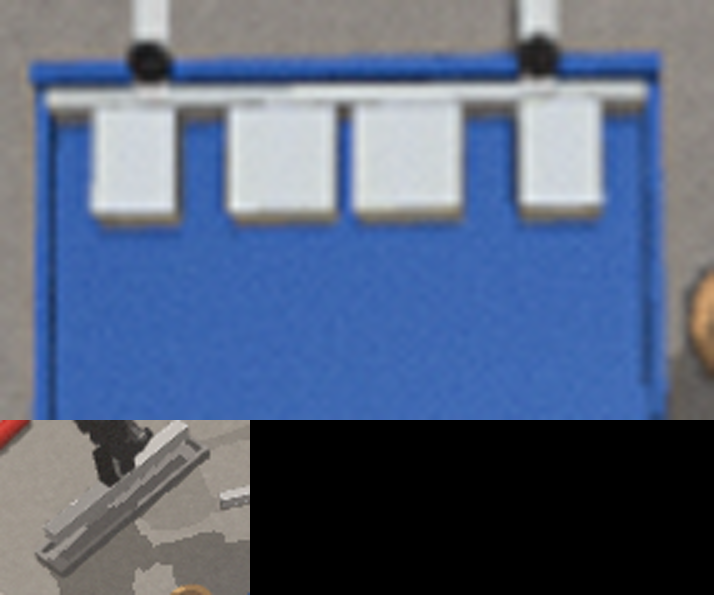

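The cartons stand square and flush on the plate: their rear edges (y≈215→207) run parallel to it (y≈95→88). The bar is over the rest, so I'll lower it.

Request:
send_rows(steps=[[0, 0, 0.015, 0, 0, 0], [0, 0, 0.025, 0, 0, 0], [0, 0, 0.03, 0, 0, 0], [0, 0, 0.032, 0, 0, 0], [0, 0, 0.032, 0, 0, 0]])

```text
time: 19.9
ee_pos: [0.4696, -0.2507, 0.0379]
tcp_rot: [1.0, -0.018, -0.0, -0.001]
ft_force: [0.6, -0.0, -2.3]
grip_width: 0.198
```

Request:
send_rows(steps=[[0, 0, 0.0005, 0, 0, 0], [0, 0, 0.001, 0, 0, 0], [0, 0, 0.001, 0, 0, 0]])

```text
time: 20.2
ee_pos: [0.4703, -0.2511, 0.0378]
tcp_rot: [1.0, -0.018, 0.001, -0.0]
ft_force: [-0.7, -1.3, -2.0]
grip_width: 0.205
```

```bash
python3 st.py
```

```text
20.2 [ 0.4703 -0.2511  0.0378] yaw -92.04534037345415 [-0.6775 -1.3447 -1.9991] [ 0.0001  0.0414 -0.0453] 17.51749663226103
```

Request:
send_rows(steps=[[0, 0, 0.0005, 0, 0, 0], [0, 0, 0.001, 0, 0, 0], [0, 0, 0.0015, 0, 0, 0], [0, 0, 0.0015, 0, 0, 0]])

```text
time: 20.6
ee_pos: [0.4704, -0.251, 0.037]
tcp_rot: [1.0, -0.018, 0.001, -0.0]
ft_force: [-1.7, 1.2, 3.6]
grip_width: 0.206
```

```bash
python3 st.py
```

```text
20.6 [ 0.4704 -0.251   0.037 ] yaw -92.04037105386675 [-1.6629  1.2306  3.5529] [ 0.2716  0.4902 -0.0201] 17.55368864437056
```

The bar is down on the rest's floor, with Fz up by about 6 N. I'll let go and rise.

Request:
send_rows(steps=[[0, 0, 0, 0, 0, 0], [0, 0, 0, 0, 0, 0], [0, 0, 0, 0, 0, 0], [0, 0, 0, 0, 0, 0], [0, 0, 0, 0, 0, 0], [0, 0, 0, 0, 0, 0], [0, 0, 0, 0, 0, 0], [0, 0, 0, 0, 0, 0], [0, 0, 0, 0, 0, 0]], grip=0.085)

```text
time: 21.5
ee_pos: [0.4701, -0.2509, 0.036]
tcp_rot: [1.0, -0.018, 0.0, -0.0]
ft_force: [-0.2, 0.1, -0.3]
grip_width: 0.995
```

Request:
send_rows(steps=[[0, 0, -0.01, 0, 0, 0], [0, 0, -0.03, 0, 0, 0], [0, 0, -0.06, 0, 0, 0], [0, 0, -0.1, 0, 0, 0], [0, 0, -0.14, 0, 0, 0], [0, 0, -0.15, 0, 0, 0], [0, 0, -0.15, 0, 0, 0], [0, 0, -0.15, 0, 0, 0]])

```text
time: 22.3
ee_pos: [0.4694, -0.2507, 0.1853]
tcp_rot: [1.0, -0.018, 0.0, -0.001]
ft_force: [0.5, -0.8, 0.0]
grip_width: 0.996
```

```bash
python3 st.py; python3 - <<'E'
from h import *
snap("scene","pics/s6.png")
cv2.imwrite("pics/c8.png",cv2.resize(cam("scene")["frame"][90:310,140:420,::-1],None,fx=2.7,fy=2.7,interpolation=cv2.INTER_CUBIC))
E
```

```text
22.3 [ 0.4694 -0.2507  0.1853] yaw -92.04614524369693 [ 0.461  -0.792   0.0189] [0.0028 0.03   0.01  ] 85.03383070420242
```

View pics/c8.png

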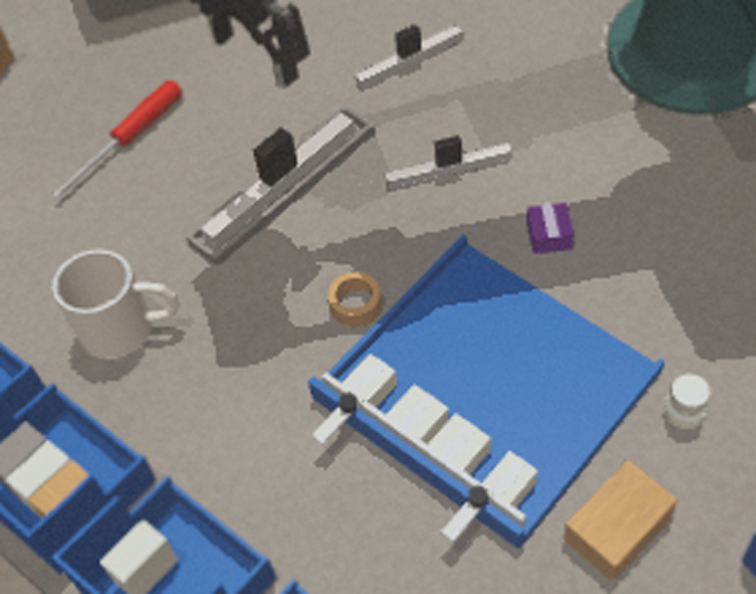

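The bar lies flat in its rest, the four cartons are at the plate, the bystanders haven't moved, and the gripper is clear. Handing in.

```bash
python3 -c "
from rig import ticket; print(ticket.finish_job())"
```

```text
the job is handed in; nothing more can be done
None
```

I gathered the four cartons into one row with the straightedge and pressed them home against the stop plate. I then laid the straightedge back in its rest, let go and handed the job in at about 22 s of the 64 s.

- **Pressing:** the readings settled at about 11 N (roughly 10.5 N after zero offset), held for over 0.6 s. The highest reading was 11.1 N. I could only read the force between moves, and the readings vary by about 1 N.
- **Squareness:** first contact was on the right, so I turned the straightedge by about 0.25° until the push was even. In the top picture all four cartons then stood flush, with their rear edges parallel to the plate.
- **Row spacing:** I pushed the cartons straight forward and did not close them up sideways, so gaps remain, about 20 mm at the outer two cartons and less in the middle.
- **End state:** the last scene picture showed the straightedge lying in its rest and the gripper open above it, touching nothing. The other things on the bench were in their places.

No check failed or disagreed.

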